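# Show the trainee which canister fills the spice grinder, then run the grinder

## Task

Show the trainee how the spice is ground: first point straight down at the middle of the lime-green canister's lid, with the fingertips just above it (2 or 3 cm is good) but not touching the canister, and hold still there for a good two seconds. Then press the button on top of the steel spice grinder gently all the way down with a fingertip, let it come back up, and finish with the hand clear of everything. Do not pick up or shift anything: the canister and grinder stay standing where they are, and the mortar, the trivet and the two tins are left alone.

Things in the scene. Friction and masses are not known exactly. Their poses are not given: they have to be found in the camera images.
- shelf: Fixed narrow glass shelf, 140 mm deep (its x) by 760 mm long (its y) by 10 mm thick, its upper face 140 mm above the counter, on two steel brackets. Origin on the counter under its middle, z up. It stands just beyond a low two-burner gas hob (fixed, 260 x 500 mm, up to 38 mm high, centred about 300 mm in front of the robot's base). At its -y end a flat steel strip 4 mm thick lies on it.
- canister: Lime-green closed plastic canister, upright round, 66 mm in diameter (lid 69 mm), 98 mm high, stands loose on the shelf. Origin at the centre of its underside, z up.
- canister_lid (a point): Centre of the flat top of the lime-green canister's lid, 98 mm above its underside.
- grinder: Stainless steel spice grinder, upright round with a slight waist and a dark band, 58 mm in diameter at the foot, 100 mm high without its button, about 450 g, stands loose on the shelf. Origin at the centre of its underside, z up.
- button_top (a point): Centre of the flat top of the grinder's black round press button: 34 mm in diameter, stands 12 mm proud of the grinder's top when up (112 mm above the grinder's underside); moves down with the button.
- grinder_button (a joint): How far the grinder's button is pressed, m: 0 up, 0.007 fully down (stop). It is sprung: starts to move at about 1.5 N, needs about 5 N to go fully down, and comes back up by itself.
- mortar: Small dark wooden mortar with a light wooden pestle leaning in it, 80 mm in diameter, 62 mm high (pestle to about 90 mm), loose on the shelf. Origin at the centre of its underside. To be left alone.
- trivet: Round orange-brown hard silicone trivet, 100 mm in diameter, 8 mm thick, lying loose on the shelf. Origin at the centre of its underside. To be left alone.
- tin_red: Closed steel tin with a red lid, 62 mm in diameter, 27 mm high, held fast by its magnet on the steel strip. Origin at the centre of its underside. To be left alone.
- tin_blue: Closed steel tin with a blue lid, 62 mm in diameter, 27 mm high, held fast by its magnet on the steel strip. Origin at the centre of its underside. To be left alone.
Not all that is in view belongs to the job. What is shaped like the grinder but blue is not meant.

How it is judged:
By the outcome, as a careful person would: the job done as asked, in the order asked, and still so for the second after the job is handed in, with the robot touching nothing.
It also fails if it takes over 42 s, if anything falls off the work surface, if the arm or the gripper's body presses on something with over 40 N, if the wrist force passes 120 N, or if a joint passes its speed limit or range.

## Robot

A 7-joint arm with a two-finger parallel gripper is mounted at the origin on the work surface. World frame = base frame: x ahead of the robot, y to its left, z up, the work surface at z = 0. Lengths are in m, angles in rad, forces in N, time in s.
With the tool pointing down it reaches from about 0.4 to 0.85 m from the base axis. Payload 4.5 kg.
Tool frame: the origin (TCP) lies at the very end of the fingers, on their centre line; the grasp point (between the pads) lies 19 mm behind it; x points along the fingers, y is the direction in which the jaws open and shut, and the axes are right-handed (so a half turn about x gives the same grasp; the last joint's range is limited). The gripper opens to 85 mm and grips with 20 to 120 N. Pads are 22 mm wide; open, the fingers measure 114 mm over their backs; the gripper's body (76 mm by 85 mm) begins 54 mm behind the grasp point. The pads swing forward as they close: fully open they stand 13 mm farther back than shut.
Start: joints at [-1.305, 0.689, -0.195, 1.565, 0.157, 0.902, -0.215], TCP at [0.144, 0.608, 0.231] pointing down, gripper open.
Joint ranges: [-3.01, 3.01], [-0.46, 2.08], [-1.47, 1.51], [0.13, 2.56], [-1, 4.14], [0.04, 2.09], [-2.66, 2.66]. Speed limits (rad/s): [2.57, 2.57, 3.14, 3.14, 3.14, 3.14, 3.14].

## Interface

Orientations are given as [roll, pitch, yaw] about the fixed x, y, z axes, in that order (R = Rz(yaw) Ry(pitch) Rx(roll)).
In Python, from workcell import arm, optics gives the robot as it stands.
- The arm moves only by the tool drive_tool, never from a script. Its argument "steps" is a list of rows, each a list of 5 numbers: the shift along the world's x, y, z scaled (see below), then the turn about the world's z scaled (see below), then the opening, from 0 (shut) to 1 (fully open). In form: [[tx, ty, tz, yaw, grip], ...]. A call has 1 to 20 rows; each row is the pose to reach, as a shift and turn from the pose commanded when the call began; what a row does not reach only later rows make up. The controller multiplies each number of a shift by 400 mm and each number of a turn by pi/2 rad. A row lasts 1/12 s, in which the tool goes at most 41.7 mm and 7.16 degrees, less where a joint would pass 70% of its speed; a pose out of reach is approached as far as the arm can. A call with a number of a shift or a turn outside -1 to 1 is refused whole. A call with a gripper value outside its range is refused whole. The fingers move at their own pace and stop on an object; the grip force is fixed at half the most. Time passes only in rows, so rows that repeat a pose let the fingers close. It gives the time, the measured TCP pose, the force and the opening at its end, in the units of the state.
- arm.get_state(): the state, without advancing time (a new reading comes with each control period).
- optics.capture(name): name is "scene" or "side" or "wrist"; returns a dict with "image" (480x640x3 uint8, blue, green, red), "fx", "fy", "cx", "cy" (pixels), "R" (3x3) and "t" (3): a world point X has camera coordinates R X + t; the wrist camera has in their place "tool_from_camera" (4x4, takes a point from camera to tool coordinates, whose origin is the TCP and whose axes are the tool frame's). Camera axes: x right, y down, z forward; pixel columns grow to the right and rows downward; lengths in m; the calibration is good to about 2 mm. A picture is of the moment at which its call begins: read the wrist's pose just before it. There is no depth.
- arm.hand_in(): hands the job in, once; it reports no verdict.
Trained networks look in the newest picture that a camera, given by its name, has taken for a name from the list of things; names that differ only in an ending like _2 or _b are one class to them, and where a whole thing is asked for, a point or a joint stands for the part that bears it (a point fixed in the world has none). Each returns a list of dicts, best first, with "conf" (0 to 1); they miss things now and then, are a little off and sometimes report something else, mostly with a low value. They report only what shows in the picture. A call takes as long as a camera call. They do not tell look-alikes from the thing itself.
- optics.spot_in(camera, target): "xy" ([column, row] in pixels, amid what is visible of it).
- optics.tip_of(camera, target): "xy" ([column, row] in pixels: a listed point, or the origin of a listed thing).
The state is a dict: "clock": time; "joints": joint angles; "joint_velocities": joint speeds; "joint_efforts": joint torques, N m; "ee_pos": TCP position; "eef_rot": TCP orientation; "ft_force": force on the tool from outside, world axes, zero at the start; "torque": the same for the moment, N m; "finger_gap": opening from 0.0 (shut) to 1.0 (fully open).
Only numpy, scipy, OpenCV 4.12 (cv2) and the standard library are available. Lean on these libraries where they do the work, as an engineer would, in place of code of your own. Each camera call takes 0.05 s, during which the arm holds its last target. There are 200 camera calls.

## Working session

There is one attempt and no reset: what is moved stays moved. The work goes in short steps, Python scripts to look and compute and a tool call to move; the robot and the scene stay as the last step left them, time stands still between calls to the robot, and variables do not carry over. Pictures are saved under pics/ and viewed, about 8 in all and at most 12, crops included, and the job is handed in when it is done.

Besides the shell and the picture viewer there is one more tool, called after "Emit:" as a command line: name --pt "numbers of a row" for each row, then --argument value for the rest. drive_tool: Moves the arm, as the interface text tells. Its arguments: {"type":"object","properties":{"steps":{"type":"array"}},"required":["steps"]}

```bash
mkdir -p pics; cat > h.py <<'E'
import numpy as np, cv2
from workcell import arm, optics
from scipy.spatial.transform import Rotation as Ro
def cam(n):
    s=arm.get_state(); c=optics.capture(n)
    if 'R' in c: R=np.array(c['R']);t=np.array(c['t'])
    else:
        T=np.eye(4);T[:3,:3]=Ro.from_euler('xyz',s['eef_rot']).as_matrix();T[:3,3]=s['ee_pos']
        M=np.linalg.inv(T@np.array(c['tool_from_camera']));R=M[:3,:3];t=M[:3,3]
    c['Rw']=R;c['tw']=t;return c
def ray(c,xy):
    d=c['Rw'].T@np.array([(xy[0]-c['cx'])/c['fx'],(xy[1]-c['cy'])/c['fy'],1]);return -c['Rw'].T@c['tw'],d
def atz(c,xy,z):
    o,d=ray(c,xy);return o+d*(z-o[2])/d[2]
def proj(c,X):
    p=c['Rw']@np.array(X)+c['tw'];return [c['fx']*p[0]/p[2]+c['cx'],c['fy']*p[1]/p[2]+c['cy']]
E
python3 - <<'E'
from h import *
s=arm.get_state();print({k:np.round(s[k],3) for k in('clock','ee_pos','eef_rot','ft_force','finger_gap')})
Z={'canister_lid':.238,'button_top':.252,'grinder':.14,'canister':.14,'mortar':.14,'trivet':.14,'tin_red':.144,'tin_blue':.144,'shelf':0}
for n in('scene','side'):
    c=cam(n);cv2.imwrite(f'pics/{n}0.png',c['image'])
    print(n,-c['Rw'].T@c['tw'])
    for k,z in Z.items():
        for d in optics.tip_of(n,k)[:3]: print(k,np.round(d['xy']),round(d['conf'],2),np.round(atz(c,d['xy'],z),3))
E
```

```text
{'clock': np.float64(0.0), 'ee_pos': array([0.143, 0.608, 0.23 ]), 'eef_rot': array([-1.508,  1.569, -1.74 ]), 'ft_force': array([-0.679, -0.141, -0.306]), 'finger_gap': np.float64(1.004)}
scene [ 1.29237964 -0.64337533  0.82107685]
canister_lid [330. 218.] 0.9 [0.499 0.037 0.238]
button_top [372. 202.] 0.52 [0.513 0.158 0.252]
button_top [403. 182.] 0.41 [0.48  0.305 0.252]
grinder [401. 221.] 0.62 [0.495 0.3   0.14 ]
canister [324. 253.] 0.72 [0.494 0.024 0.14 ]
trivet [288. 272.] 0.76 [ 0.508 -0.095  0.14 ]
tin_red [221. 315.] 0.88 [ 0.553 -0.298  0.144]
tin_red [290. 276.] 0.34 [ 0.528 -0.104  0.144]
tin_blue [254. 291.] 0.71 [ 0.524 -0.2    0.144]
side [ 0.37884968 -0.81383215  0.76032854]
canister_lid [317. 193.] 0.61 [0.494 0.032 0.238]
button_top [232. 175.] 0.57 [0.335 0.105 0.252]
button_top [296. 127.] 0.49 [0.487 0.306 0.252]
grinder [238. 212.] 0.7 [0.336 0.145 0.14 ]
grinder [296. 170.] 0.59 [0.481 0.302 0.14 ]
canister [317. 234.] 0.88 [0.492 0.032 0.14 ]
canister [363. 317.] 0.54 [ 0.533 -0.212  0.14 ]
mortar [314. 197.] 0.75 [0.505 0.172 0.14 ]
trivet [338. 276.] 0.63 [ 0.51  -0.103  0.14 ]
tin_red [383. 350.] 0.78 [ 0.547 -0.291  0.144]
tin_blue [365. 314.] 0.86 [ 0.536 -0.209  0.144]
```

View pics/scene0.png

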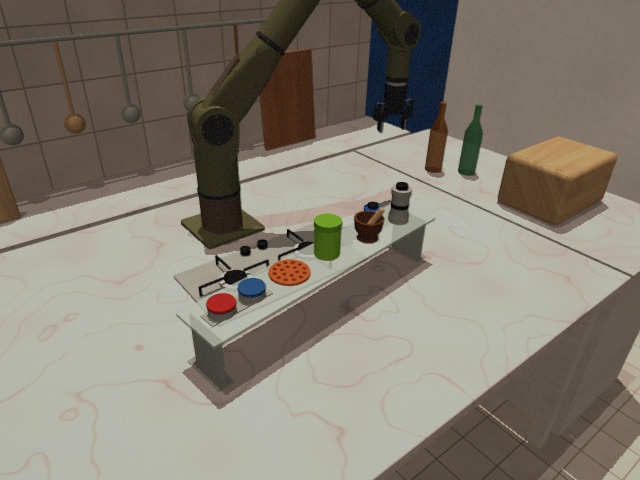

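View pics/side0.png

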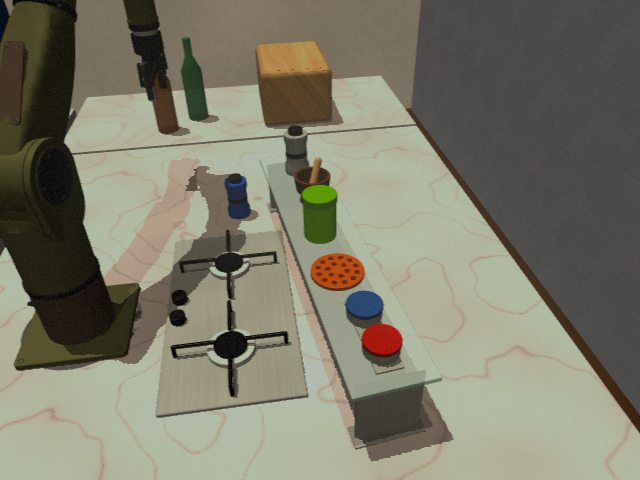

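The scene has two grinder shapes:
- **Steel one:** scene (401,190), side (296,150). It is on the shelf's +y end, with a grey body, dark band and black button.
- **Blue one:** scene (372,208), side (236,195). It stands on the counter behind the shelf, so it is the look-alike.

The canister is at scene (328,237), side (319,214). I'll confirm with an enlarged crop and triangulate.

```bash
python3 - <<'E'
from h import *
a=cv2.imread('pics/scene0.png')[160:280,290:430];b=cv2.imread('pics/side0.png')[110:250,210:350]
cv2.imwrite('pics/crop.png',np.hstack([cv2.resize(a,(400,400),interpolation=3),cv2.resize(b,(400,400),interpolation=3)]))
C=[cam('scene'),cam('side')]
def tri(p):
    A=np.zeros((3,3));v=np.zeros(3)
    for c,xy in zip(C,p):
        o,d=ray(c,xy);d/=np.linalg.norm(d);P=np.eye(3)-np.outer(d,d);A+=P;v+=P@o
    return np.linalg.solve(A,v)
print('lid',tri([(330,218),(318,193)]),'btn',tri([(403,183.5),(296,129)]))
s=arm.get_state();print(Ro.from_euler('xyz',s['eef_rot']).as_matrix().round(3))
E
```

```text
lid [0.49618895 0.03685554 0.23605325] btn [0.48511059 0.30078608 0.25034868]
[[-0.     0.23   0.973]
 [ 0.     0.973 -0.23 ]
 [-1.     0.    -0.   ]]
```

View pics/crop.png

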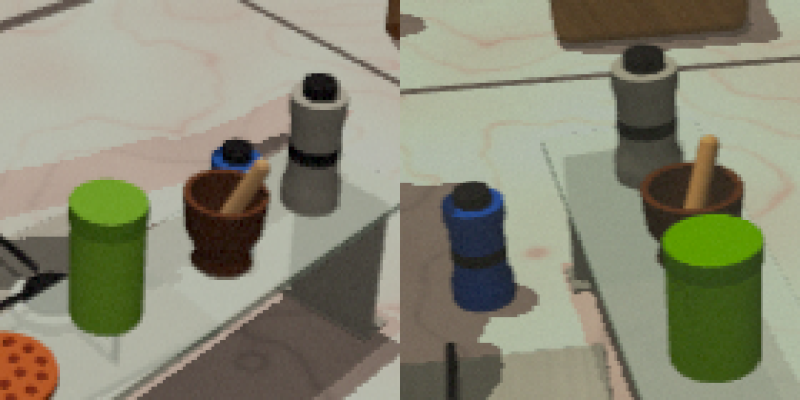

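Emit:
drive_tool --pt "0 0 0.08 0 0" --pt "0 0 0.18 0 0" --pt "0 0 0.28 0 0" --pt "0.03 -0.05 0.33 0 0" --pt "0.08 -0.12 0.35 0 0" --pt "0.12 -0.2 0.35 0 0" --pt "0.17 -0.28 0.35 0 0" --pt "0.22 -0.36 0.35 0 0" --pt "0.27 -0.44 0.35 0 0" --pt "0.32 -0.52 0.35 0 0" --pt "0.37 -0.6 0.35 0 0" --pt "0.42 -0.68 0.35 0 0" --pt "0.45 -0.73 0.35 0 0" --pt "0.45 -0.73 0.35 0 0"

```text
clock: 2.27
ee_pos: [0.3269, 0.3107, 0.3714]
eef_rot: [-0.824, 1.567, -1.065]
ft_force: [-0.3, 0.1, -0.1]
finger_gap: -0.004
```

The crop confirms it. The steel grinder (left panel ~(317,140), right ~(645,115)) has a black button and stands on the shelf, and the blue one (right panel ~(475,245)) stands on the counter. Next I'll go above the lid.

Emit:
drive_tool --pt "0.05 -0.08 0 0 0" --pt "0.1 -0.16 0 0 0" --pt "0.15 -0.24 0 0 0" --pt "0.2 -0.32 0 0 0" --pt "0.25 -0.4 0 0 0" --pt "0.3 -0.48 0 0 0" --pt "0.35 -0.56 -0.02 0 0" --pt "0.39 -0.63 -0.05 0 0" --pt "0.42 -0.68 -0.09 0 0" --pt "0.425 -0.695 -0.1 0 0" --pt "0.425 -0.695 -0.1 0 0" --pt "0.425 -0.695 -0.1 0 0" --pt "0.425 -0.695 -0.1 0 0"

```text
clock: 3.35
ee_pos: [0.4934, 0.0406, 0.332]
eef_rot: [1.294, 1.569, 1.065]
ft_force: [0.9, 0.7, -0.7]
finger_gap: -0.002
```

```bash
python3 - <<'E'
from h import *
s=arm.get_state();print(np.round(s['ee_pos'],4),np.round(s['eef_rot'],3))
Z={'canister_lid':.238,'button_top':.252}
for n in('wrist','scene','side'):
    c=cam(n);cv2.imwrite(f'pics/{n}1.png',c['image'])
    print(n,-c['Rw'].T@c['tw'],'tcp px',proj(c,s['ee_pos']))
    for k,z in Z.items():
        for d in optics.tip_of(n,k)[:3]: print(k,np.round(d['xy'],1),round(d['conf'],2),np.round(atz(c,d['xy'],z),4))
    hsv=cv2.cvtColor(c['image'],cv2.COLOR_BGR2HSV);m=cv2.inRange(hsv,(40,120,60),(65,255,255))
    print('green',m.sum()/255,cv2.boundingRect(m))
E
```

```text
[0.4934 0.0406 0.332 ] [1.294 1.569 1.065]
wrist [0.42403389 0.05633912 0.47498   ] tcp px [np.float64(319.54631974809314), np.float64(298.4889322581456)]
canister_lid [310.6 245.1] 0.64 [0.4962 0.0335 0.238 ]
button_top [449.6 188.4] 0.32 [0.4749 0.1316 0.252 ]
green 6974.0 (262, 185, 94, 106)
scene [ 1.29237964 -0.64337533  0.82107685] tcp px [np.float64(331.5440717454503), np.float64(181.59038965014616)]
canister_lid [328.5 218. ] 0.92 [0.4946 0.0342 0.238 ]
button_top [371.8 201.4] 0.53 [0.5122 0.1596 0.252 ]
button_top [401.6 185.6] 0.41 [0.4925 0.2879 0.252 ]
green 1122.0 (314, 141, 154, 120)
side [ 0.37884968 -0.81383215  0.76032854] tcp px [np.float64(314.8823846085189), np.float64(146.04452071285203)]
canister_lid [315.4 191.5] 0.89 [0.4916 0.0369 0.238 ]
button_top [292.1 126.3] 0.57 [0.4775 0.3104 0.252 ]
button_top [233.1 175.4] 0.57 [0.3373 0.1042 0.252 ]
green 1815.0 (182, 37, 155, 207)
```

View pics/wrist1.png

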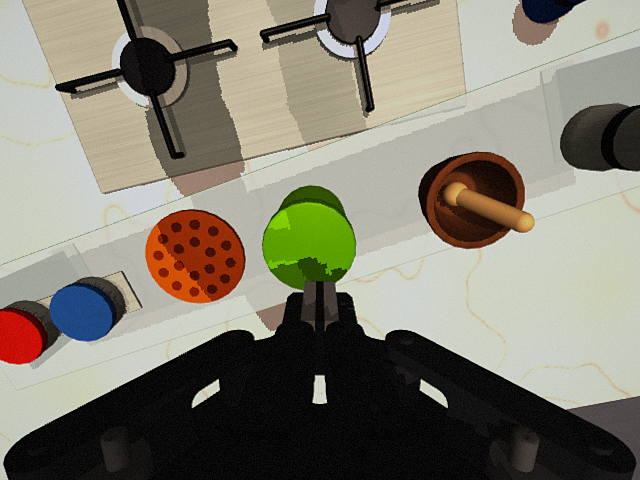

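Wrist view: the lid disc is centred at ~(309,245) px, i.e. (0.495, 0.034). The closed fingertips are over it at ~(320,298). Descending to about 25 mm above the lid and holding.

Emit:
drive_tool --pt "0.005 -0.013 -0.03 0 0" --pt "0.005 -0.013 -0.06 0 0" --pt "0.005 -0.013 -0.09 0 0" --pt "0.005 -0.013 -0.12 0 0" --pt "0.005 -0.013 -0.145 0 0" --pt "0.005 -0.013 -0.16 0 0" --pt "0.005 -0.013 -0.17 0 0" --pt "0.005 -0.013 -0.17 0 0" --pt "0.005 -0.013 -0.17 0 0" --pt "0.005 -0.013 -0.17 0 0"

```text
clock: 4.63
ee_pos: [0.496, 0.0332, 0.2639]
eef_rot: [0.443, 1.57, 0.212]
ft_force: [-0.7, 0.2, 0.4]
finger_gap: -0.004
```

```bash
python3 - <<'E'
from h import *
s=arm.get_state();print(np.round(s['ee_pos'],4),np.round(s['joint_velocities'],3),s['clock'])
c=cam('side');a=c['image'][120:260,240:400]
d=cam('scene');b=d['image'][130:270,250:410]
print(proj(c,s['ee_pos']),proj(d,s['ee_pos']))
cv2.imwrite('pics/hold.png',np.hstack([cv2.resize(x,(400,350),interpolation=3) for x in(b,a)]))
E
```

```text
[0.496  0.0332 0.2639] [ 0.001 -0.004 -0.001 -0.     0.001 -0.     0.001] 4.6333
[np.float64(317.68015810072285), np.float64(180.54043430286941)] [np.float64(328.89714050085615), np.float64(208.86273082495384)]
```

View pics/hold.png

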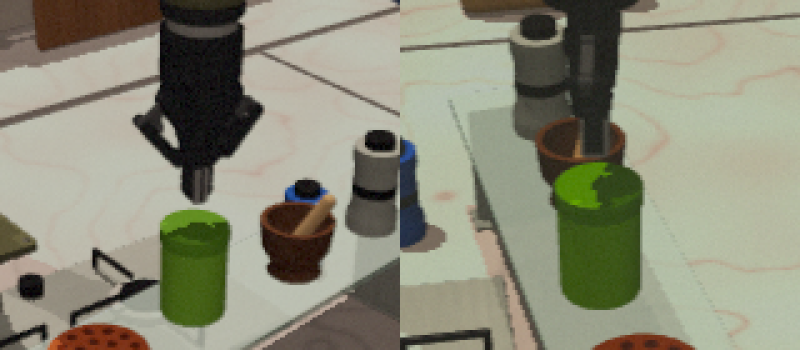

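Both views show the closed fingertips centred over the lid with a clear gap (scene tip (329,209)). Holding for about 3 s, then over to the grinder.

Emit:
drive_tool --pt "0 0 0 0 0" --pt "0 0 0 0 0" --pt "0 0 0 0 0" --pt "0 0 0 0 0" --pt "0 0 0 0 0" --pt "0 0 0 0 0" --pt "0 0 0 0 0" --pt "0 0 0 0 0" --pt "0 0 0 0 0" --pt "0 0 0 0 0" --pt "0 0 0 0 0" --pt "0 0 0 0 0" --pt "0 0 0 0 0" --pt "0 0 0 0 0" --pt "0 0 0 0 0" --pt "0 0 0 0 0" --pt "0 0 0 0 0" --pt "0 0 0 0 0" --pt "0 0 0 0 0" --pt "0 0 0 0 0"

```text
clock: 6.4
ee_pos: [0.4956, 0.0331, 0.2633]
eef_rot: [1.894, 1.571, 1.662]
ft_force: [-0.1, 1.0, 0.1]
finger_gap: -0.002
```

Emit:
drive_tool --pt "0 0 0 0 0" --pt "0 0 0 0 0" --pt "0 0 0 0 0" --pt "0 0 0 0 0" --pt "0 0 0 0 0" --pt "0 0 0 0 0" --pt "0 0 0 0 0" --pt "0 0 0 0 0" --pt "0 0 0 0 0" --pt "0 0 0 0 0" --pt "0 0 0 0 0" --pt "0 0 0 0 0" --pt "0 0 0 0 0" --pt "0 0 0 0 0" --pt "0 0 0 0 0" --pt "0 0 0 0 0"

```text
clock: 7.73
ee_pos: [0.4955, 0.0331, 0.2633]
eef_rot: [1.759, 1.571, 1.527]
ft_force: [-0.3, 0.0, -0.1]
finger_gap: -0.004
```

Emit:
drive_tool --pt "0 0 0.05 0 0" --pt "0 0 0.12 0 0" --pt "0 0.02 0.18 0 0" --pt "0 0.08 0.2 0 0" --pt "-0.01 0.16 0.2 0 0" --pt "-0.01 0.24 0.2 0 0" --pt "-0.02 0.32 0.2 0 0" --pt "-0.02 0.4 0.2 0 0" --pt "-0.02 0.48 0.2 0 0" --pt "-0.03 0.56 0.2 0 0" --pt "-0.03 0.63 0.2 0 0" --pt "-0.03 0.67 0.18 0 0" --pt "-0.03 0.67 0.15 0 0" --pt "-0.03 0.67 0.13 0 0" --pt "-0.03 0.67 0.13 0 0" --pt "-0.03 0.67 0.13 0 0" --pt "-0.03 0.67 0.13 0 0"

```text
clock: 9.15
ee_pos: [0.4842, 0.2999, 0.3156]
eef_rot: [-0.236, 1.57, -0.47]
ft_force: [0.2, -0.6, 0.8]
finger_gap: 0.005
```

```bash
python3 - <<'E'
from h import *
s=arm.get_state();print(np.round(s['ee_pos'],4),np.round(s['ft_force'],2),s['clock'])
for n in('wrist','scene','side'):
    c=cam(n);cv2.imwrite(f'pics/{n}2.png',c['image'])
    print(n,'tcp px',proj(c,s['ee_pos']))
    for d in optics.tip_of(n,'button_top')[:3]: print(np.round(d['xy'],1),round(d['conf'],2),np.round(atz(c,d['xy'],.252),4))
E
```

```text
[0.4842 0.2999 0.3156] [ 0.25 -0.56  0.76] 9.15
wrist tcp px [np.float64(319.5438506815489), np.float64(298.4879956377)]
[322.1 253.5] 0.98 [0.4849 0.3015 0.252 ]
scene tcp px [np.float64(405.0889323129031), np.float64(161.33275243400934)]
[403.7 183.8] 0.68 [0.488  0.3008 0.252 ]
[371.8 202. ] 0.39 [0.5146 0.1573 0.252 ]
side tcp px [np.float64(294.1744131071894), np.float64(101.38952119400341)]
[382.9 351.8] 0.74 [ 0.5162 -0.3856  0.252 ]
[231.  175.5] 0.67 [0.3332 0.1046 0.252 ]
[293.7 127.6] 0.48 [0.4804 0.3026 0.252 ]
```

View pics/wrist2.png

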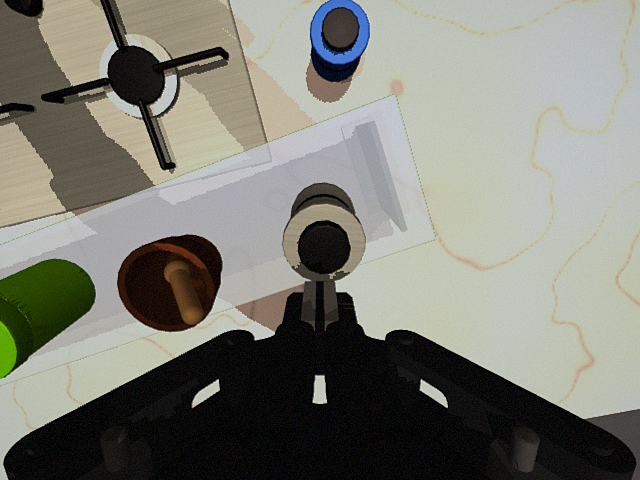

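Wrist view: the black button's top is at ~(322,253) on the steel grinder, almost exactly under the tip. The blue one is well away at (340,30). Descending close, then pressing in small steps while watching the force.

Emit:
drive_tool --pt "0.001 0.004 -0.04 0 0" --pt "0.001 0.004 -0.08 0 0" --pt "0.001 0.004 -0.11 0 0" --pt "0.001 0.004 -0.13 0 0" --pt "0.001 0.004 -0.14 0 0" --pt "0.001 0.004 -0.14 0 0" --pt "0.001 0.004 -0.14 0 0" --pt "0.001 0.004 -0.14 0 0"

```text
clock: 10.12
ee_pos: [0.4844, 0.303, 0.2601]
eef_rot: [0.904, 1.569, 0.672]
ft_force: [-0.4, 1.0, -0.1]
finger_gap: 0.001
```

Emit:
drive_tool --pt "0 0 -0.004 0 0" --pt "0 0 -0.008 0 0" --pt "0 0 -0.012 0 0" --pt "0 0 -0.016 0 0" --pt "0 0 -0.019 0 0" --pt "0 0 -0.022 0 0" --pt "0 0 -0.025 0 0" --pt "0 0 -0.025 0 0" --pt "0 0 -0.025 0 0"

```text
clock: 10.87
ee_pos: [0.4839, 0.3027, 0.2494]
eef_rot: [1.47, 1.571, 1.238]
ft_force: [-0.7, -0.2, 3.2]
finger_gap: 0.001
```

Emit:
drive_tool --pt "0 0 -0.002 0 0" --pt "0 0 -0.004 0 0" --pt "0 0 -0.006 0 0" --pt "0 0 -0.008 0 0" --pt "0 0 -0.01 0 0" --pt "0 0 -0.01 0 0" --pt "0 0 -0.01 0 0"

```text
clock: 11.45
ee_pos: [0.484, 0.3027, 0.2454]
eef_rot: [1.389, 1.571, 1.157]
ft_force: [-1.9, -1.2, 4.8]
finger_gap: 0.003
```

Emit:
drive_tool --pt "0 0 -0.002 0 0" --pt "0 0 -0.004 0 0" --pt "0 0 -0.004 0 0" --pt "0 0 -0.004 0 0"

```text
clock: 11.78
ee_pos: [0.4843, 0.3029, 0.245]
eef_rot: [0.862, 1.569, 0.63]
ft_force: [-1.8, -1.8, 11.7]
finger_gap: -0.003
```

The force jumped from 4.8 to 11.7 N with almost no travel, so the button is at its stop. Releasing slowly straight up, then clearing away.

Emit:
drive_tool --pt "0 0 0 0 0" --pt "0 0 0 0 0" --pt "0 0 0.005 0 0" --pt "0 0 0.01 0 0" --pt "0 0 0.015 0 0" --pt "0 0 0.02 0 0" --pt "0 0 0.03 0 0" --pt "0 0 0.05 0 0" --pt "0 0 0.08 0 0" --pt "0 0 0.12 0 0" --pt "0 0 0.17 0 0" --pt "0 0 0.23 0 0" --pt "-0.02 0.05 0.28 0 0" --pt "-0.06 0.13 0.3 0 0" --pt "-0.12 0.21 0.3 0 0" --pt "-0.18 0.27 0.3 0 0" --pt "-0.22 0.31 0.3 0 0" --pt "-0.24 0.33 0.3 0 0" --pt "-0.24 0.33 0.3 0 0" --pt "-0.24 0.33 0.3 0 0"

```text
clock: 13.45
ee_pos: [0.389, 0.4338, 0.3638]
eef_rot: [-0.512, 1.569, -0.745]
ft_force: [0.6, -0.9, -0.3]
finger_gap: -0.001
```

```bash
python3 - <<'E'
from h import *
s=arm.get_state();print(np.round(s['ee_pos'],3),np.round(s['ft_force'],2),s['clock'])
P=[]
for n,(y,x) in {'scene':(160,290),'side':(110,210)}.items():
    c=cam(n);a=c['image'][y:y+140,x:x+140];P.append(cv2.resize(a,(400,400),interpolation=3))
    b=cv2.imread(f'pics/{n}0.png')
    for k in('button_top','canister_lid'):
        for d in optics.tip_of(n,k)[:3]: print(n,k,np.round(d['xy'],1),round(d['conf'],2))
    # image shift of the grinder and canister between start and now
    for nm,w in {'scene':{'grinder':(180,385,45,34),'can':(212,308,52,40)},'side':{'grinder':(124,280,40,32),'can':(184,298,62,44)}}[n].items():
        r0,c0,h,ww=w
        m=cv2.matchTemplate(c['image'][r0-6:r0+h+6,c0-6:c0+ww+6],b[r0:r0+h,c0:c0+ww],cv2.TM_CCOEFF_NORMED);_,v,_,l=cv2.minMaxLoc(m);print(n,nm,'shift',l[0]-6,l[1]-6,round(v,3))
cv2.imwrite('pics/end.png',np.hstack(P))
E
```

```text
[0.389 0.434 0.364] [ 0.58 -0.93 -0.29] 13.45
scene button_top [371.3 202.5] 0.57
scene button_top [401.  183.9] 0.42
scene button_top [290.7 272.7] 0.31
scene canister_lid [328.3 221.7] 0.86
scene grinder shift 0 0 0.958
scene can shift 0 0 0.971
side button_top [295.2 126.7] 0.53
side button_top [229.5 173.3] 0.45
side canister_lid [315.6 194.2] 0.59
side grinder shift 0 0 0.969
side can shift 0 0 0.996
```

View pics/end.png

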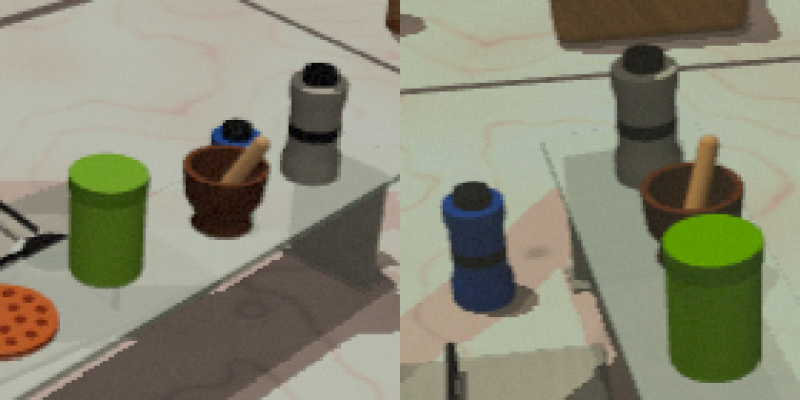

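The final views show the button back up and the grinder, canister and mortar upright and unmoved (0 px shift). The hand is clear, so I'm handing in.

```bash
python3 -c "
from workcell import arm
print(arm.hand_in())"
```

```text
the job is handed in; nothing more can be done
None
```

The job is done and handed in at about 13.5 s on the robot's clock (limit 42 s); no verdict is reported.

- **Pointing:** The closed fingertips pointed straight down about 25 mm above the middle of the lime-green lid and held still for about 3 s without touching it.
- **Pressing:** I pressed the steel grinder's button slowly. It reached its stop at 0.245 m: the force rose from 4.8 N to 11.7 N with only 0.4 mm more travel. I then let it up slowly and moved the hand away to (0.39, 0.43, 0.36).
- **Last checks:** The grinder and canister showed no shift (0 px) in either fixed camera. The button looks back up, the mortar looks undisturbed, and the wrist force is about zero. The trivet and tins were not checked again in full, but the hand never went near them.
- **Disagreements:** The button detector also reported the blue look-alike and, with lower confidence, other things. The pictures ruled these out. The canister lid detections moved about 1 to 4 px between pictures, while the image match showed no movement.

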